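# Start the crank screw in its threaded boss

### The job

Start the crank screw of the little clamp fixture in its threaded boss without crossing the thread: wind it backward by its handle (anticlockwise from above) until you feel it drop into the thread, then from that point wind it forward (clockwise) one full turn. Finish still holding the crank's handle in the gripper, with the screw at rest there, and leave the loose clamp ring and tape spool on the bench alone.

Things in the scene. Friction and masses are not known exactly. Their poses are not given: they have to be found in the camera images.
- fixture: Clamp fixture, fixed on the bench: a round dark steel plate, 96 mm diameter, 14 mm thick, with a round steel boss (60 mm diameter, top 91 mm above the bench) from which the crank screw stands up. Origin on the bench surface under the screw's vertical axis; z up; its yaw differs from run to run. A pump with a flat blue front, 200 mm high, stands behind it, its front at x = 0.354 m.
- screw_top (a point): Centre of the top of the crank's hub (34 mm diameter, dark steel), on the screw's vertical axis, 132 mm above the bench at screw_lift 0; it rises and sinks with the screw. The screw has a coarse right-hand thread, 8 mm pitch. The crank's flat arm leads from the hub to the handle.
- sleeve: Black handle sleeve of the crank: upright, round, 18 to 20 mm diameter, 32 mm tall; origin at its centre, 155 mm above the bench at screw_lift 0. It spins freely on an upright pin 32 mm from the screw's axis and slides up the pin by 22 mm, so a gripper holding it need not turn and can keep its height. Carry it round the axis to wind the screw (about 2 N). Pin's top 41 mm over the origin.
- screw (a joint): Angle of the crank screw, rad, no limits; grows winding forward (clockwise from above), falls winding backward. At 0 the sleeve lies in the fixture's -x direction from the axis; start -0.5 to 0.5. The angle where the thread drops is not known beforehand: it lies 0.25 to 0.65 turn backward of the start.
- screw_lift (a joint): Height of the screw, m. At the start about -0.0025 to -0.005, on top of the first thread. Wound backward it creeps up to about 0, then drops one pitch to about -0.0082: the thread drop (own weight and a light spring press it down). Then, wound forward, it sinks 0.008 a turn. Wound forward before the drop it binds within half a turn; backward beyond the drop it meets a stop after about 0.2 turn.
- clamp_mid (a point): Bystander: loose cast clamp ring, 51 x 33 x 10 mm; point at its centre.
- spool_mid (a point): Bystander: loose white tape spool, round, 52 mm diameter, 14 mm high; point at its centre.

How it is judged:
On the way, in this order (a step that is already met when the one before it is completed fails the run):
1. the screw is wound backward up to the end of the thread (value of joint screw_lift above -0.0012 m).
2. the screw has dropped into the thread (value of joint screw_lift below -0.0068 m), for 0.1 s.
At the end, for the whole second after the job is handed in: The screw stands one turn forward of the drop, within 0.2 turn (screw_lift between -0.0178 and -0.0146 m), at rest (turning slower than 0.1 rad/s), and the fingers still hold the crank's sleeve (contact force over 0.5 N), through the last second (value of joint screw_lift between -0.0178 and -0.0146 m and velocity of joint screw between -0.1 and 0.1 rad/s and contact force between the fingers and sleeve above 0.5 N); the arm keeps its last pose, push and grip.
It fails at once if the loose clamp ring is pushed more than 15 mm (distance of clamp_mid from where it was at the start of the episode above 0.015 m).
It fails at once if the loose tape spool is pushed more than 15 mm (distance of spool_mid from where it was at the start of the episode above 0.015 m).
It also fails if it takes over 54 s, if anything falls off the work surface, if the arm or the gripper's body presses on something with over 40 N, if the wrist force passes 120 N, or if a joint passes its speed limit or range.

### The arm

A 6-joint arm with a two-finger parallel gripper is mounted at the origin on a cart in front of the work surface, level with it; the furniture and walls round the work are solid. World frame = base frame: x ahead of the robot, y to its left, z up, the work surface at z = 0. Lengths are in m, angles in rad, forces in N, time in s.
With the tool pointing down it reaches from about 0.325 to 0.775 m from the base axis. Payload 9.3 kg.
Tool frame: the origin (TCP) lies midway between the tips of the shut fingers; the grasp point (between the pads) lies 19 mm behind it (manip.grasp_offset is the distance from the TCP to the grasp point, in m); z points along the fingers, y is the line along which they close (so a half turn about z gives the same grasp; the last joint's range is limited). The gripper opens to 85 mm and grips with 20 to 120 N. Pads are 22 mm wide; open, the fingers measure 114 mm over their backs; the gripper's body (76 mm by 85 mm) begins 54 mm behind the grasp point. The pads swing forward as they close: fully open they stand 13 mm farther back than shut.
Start: joints at [-1.38, 0.259, 0.021, 1.334, 0, 1.418], TCP at [0.185, -0.518, 0.231] pointing down, gripper open.
Joint ranges: [-3.04, 3.04], [-0.91, 1.82], [-1.04, 1.36], [-1.92, 1.95], [-1.52, 1.45], [-3.14, 3.14]. Speed limits (rad/s): [2.22, 2.22, 2.79, 3.14, 3.14, 3.14].

### API

Orientations are given as a unit quaternion [x, y, z, w].
In Python, from workcell import manip, cams, job, finder gives the robot as it stands. The module is installed in compiled form; this text tells all that it offers.
- The arm moves only by the shell command python3 -m pendant 'ROWS' [OPENING] [FORCE]. ROWS is JSON, a list of rows, each an object with "dp": the shift along the tool's x, y, z in m, a list of three; "turn": the turn, a rotation vector about the tool's x, y, z in rad, a list of three. A call has 1 to 8 rows; each row shifts and turns the commanded pose from where the row before left it, along the tool's axes as they then stand; what a row does not reach is not made up. A row lasts 1/10 s, in which the tool goes at most 50 mm and 8.59 degrees, less where a joint would pass 70% of its speed; a pose out of reach is approached as far as the arm can. A call with a gripper value outside its range is refused whole. OPENING is the closure, from 0 (fully open) to 1 (shut), set as the call begins (- or left out, the last holds). The fingers move at their own pace and stop on an object; FORCE is the grip in N (left out, the last holds). Time passes only in rows, so rows that do not move let the fingers close. It gives the time, the measured TCP pose, the force, the opening and the grip force at its end, in the units of the state.
- manip.get_obs(): the state, without advancing time (a new reading comes with each control period).
- cams.camera(name): name is "scene" or "top" or "wrist"; returns (picture, depth): 420x560x3 uint8, blue, green, red; 420x560 float32, m along the optical axis (not along the pixel's ray), 0 where there is no reading.
- cams.camera_info(name): a dict with "intrinsics" (3x3 intrinsics, pixels), "world_from_camera" (4x4, takes a point from camera to world coordinates); the wrist camera has in their place "mount" (4x4, takes a point from camera to tool coordinates, whose origin is the TCP and whose axes are the flange's). Camera axes: x right, y down, z forward; pixel columns grow to the right and rows downward; lengths in m; the calibration is good to about 2 mm. A picture is of the moment at which its call begins: read the wrist's pose just before it. camera_info takes no time and is no camera call.
- job.job_done(): hands the job in; it is judged then, once.
Trained networks look in the newest picture that a camera, given by its name, has taken for a name from the list of things; names that differ only in an ending like _2 or _b are one class to them, and where a whole thing is asked for, a point or a joint stands for the part that bears it (a point fixed in the world has none). Each returns a list of dicts, best first, with "p" (0 to 1); they miss things now and then, are a little off and sometimes report something else, mostly with a low value. They report only what shows in the picture. A call takes as long as a camera call.
- finder.look_for(label, camera): "centre" ([x, y, z] in m, in the coordinates of the camera as it stood for that picture, good to about 4 mm: the middle of the surface that is visible of it).
- finder.regions_of(label, camera): "pixels" (420x560 bool, what is visible of it).
- finder.pinpoint(label, camera): "centre" ([x, y, z] in m, in the coordinates of the camera as it stood for that picture, good to about 4 mm: a listed point, or the origin of a listed thing).
The state is a dict: "time_s": time; "joint_positions": joint angles; "joint_vel": joint speeds; "joint_efforts": joint torques, N m; "tcp_pos": TCP position; "ee_rot": TCP orientation; "force": force on the tool from outside, world axes, zero at the start; "ft_torque": the same for the moment, N m; "width": finger opening in m; "grip_force": force on a finger pad.
Only numpy, scipy, OpenCV 4.12 (cv2) and the standard library are available. Lean on these libraries where they do the work, as an engineer would, in place of code of your own. Each camera call takes 0.05 s, during which the arm holds its last target. There are 200 camera calls.

## Working session

There is one attempt and no reset: what is moved stays moved. The work goes in short steps, Python scripts to look and compute and a shell command to move; the robot and the scene stay as the last step left them, time stands still between calls to the robot, and variables do not carry over. Pictures are saved under pics/ and viewed, at most 10 in all, crops included, and the job is handed in when it is done.

```bash
mkdir -p pics; cat > h.py <<'E'
import numpy as np,cv2
from workcell import manip,cams,job,finder
from scipy.spatial.transform import Rotation as R
def T(cam):
    i=cams.camera_info(cam)
    if 'world_from_camera' in i: return np.array(i['world_from_camera'])
    o=manip.get_obs(); t=np.eye(4); t[:3,:3]=R.from_quat(o['ee_rot']).as_matrix(); t[:3,3]=o['tcp_pos']
    return t@np.array(i['mount'])
def w(Tm,c): return (Tm@np.r_[c,1])[:3].round(4)
E
python3 - <<'E'
from h import *
ims=[]
for c in ['scene','top']:
    Tm=T(c); im,d=cams.camera(c); ims.append(im)
    for l in ['sleeve','screw_top','fixture','clamp_mid','spool_mid']:
        print(c,l,[(w(Tm,r['centre']),round(r['p'],2)) for r in finder.pinpoint(l,c)[:2]])
    cv2.imwrite(f'pics/{c}.png',im)
o=manip.get_obs();print(o['time_s'],o['tcp_pos'],o['ee_rot'],R.from_quat(o['ee_rot']).as_matrix().round(3))
E
```

```text
scene sleeve [(array([ 0.2431, -0.3857,  0.1534]), 0.55)]
scene screw_top [(array([ 0.2749, -0.3793,  0.1301]), 0.79)]
scene fixture [(array([ 0.2746, -0.3813,  0.0033]), 0.55)]
scene clamp_mid [(array([ 0.3147, -0.1942,  0.0033]), 0.66)]
scene spool_mid [(array([ 0.3028, -0.2495,  0.0059]), 0.93)]
top sleeve [(array([ 0.2718, -0.3768, -0.0022]), 0.59), (array([ 0.2425, -0.3892,  0.1508]), 0.55)]
top screw_top [(array([ 0.2739, -0.3802,  0.1295]), 0.59)]
top fixture [(array([ 0.2716, -0.3762, -0.0034]), 0.81)]
top clamp_mid [(array([ 0.3133, -0.1903,  0.0034]), 0.54)]
top spool_mid [(array([ 0.2982, -0.2477,  0.007 ]), 0.89)]
0.6 [ 0.18537423 -0.5178116   0.23129283] [ 9.85261703e-01  1.71053720e-01 -1.85424267e-05  2.19454148e-05] [[ 0.941  0.337 -0.   ]
 [ 0.337 -0.941 -0.   ]
 [-0.     0.    -1.   ]]
```

View pics/scene.png

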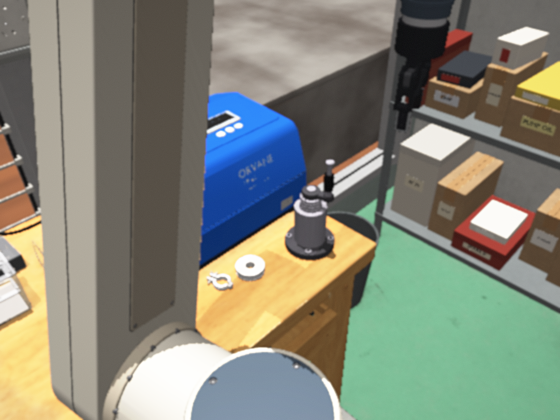

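View pics/top.png

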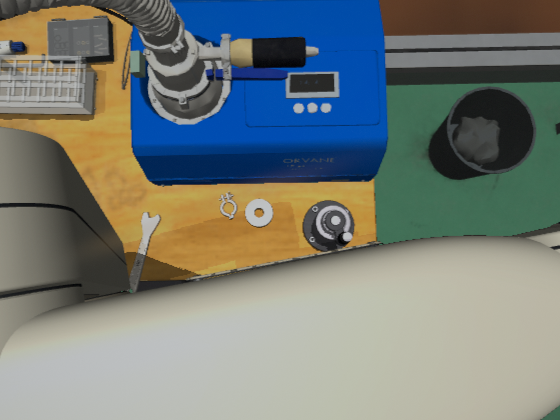

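The top view shows the fixture at about px (330,225), with the sleeve at (346,238), which is towards -x/-y. This agrees with the networks. The ring (229,205) and spool (259,212) are well clear of it. Next I'll align the tool and go above for one close look.

```bash
python3 -m pendant '[{"dp":[0,0,-0.01],"turn":[0,0,0.1143]},{"dp":[0,0,-0.01],"turn":[0,0,0.1143]},{"dp":[0,0,-0.01],"turn":[0,0,0.1143]},{"dp":[0.0116,-0.026,-0.004],"turn":[0,0,0]},{"dp":[0.0116,-0.026,-0.004],"turn":[0,0,0]},{"dp":[0.0116,-0.026,-0.004],"turn":[0,0,0]},{"dp":[0.0116,-0.026,-0.004],"turn":[0,0,0]},{"dp":[0.0116,-0.026,-0.004],"turn":[0,0,0]}]' 0
python3 -m pendant '[{"dp":[0,0,0],"turn":[0,0,0]},{"dp":[0,0,0],"turn":[0,0,0]}]'
python3 - <<'E'
from h import *
o=manip.get_obs();print(o['tcp_pos'],R.from_quat(o['ee_rot']).as_matrix().round(3),o['joint_positions'],o['width'])
for c in ['wrist','top','scene']:
    Tm=T(c); im,d=cams.camera(c)
    for l in ['sleeve','screw_top','fixture']:
        print(c,l,[(w(Tm,r['centre']),round(r['p'],2)) for r in finder.pinpoint(l,c)[:2]])
    cv2.imwrite(f'pics/{c}2.png',im)
E
```

```text
time_s: 1.4
tcp_pos: [0.2435, -0.3867, 0.2815]
ee_rot: [1.0, 0.0, 0.0, 0.0]
force: [0.5, -0.5, 0.3]
width: 0.0855
grip_force: 0.0
time_s: 1.6
tcp_pos: [0.2435, -0.3877, 0.2817]
ee_rot: [1.0, 0.001, 0.0, 0.001]
force: [0.1, -1.6, -0.1]
width: 0.0856
grip_force: 0.0
[ 0.24348592 -0.38773231  0.2816777 ] [[ 1.     0.002  0.   ]
 [ 0.002 -1.    -0.001]
 [ 0.     0.001 -1.   ]] [-1.19355693e+00  8.82101709e-02 -6.50447811e-02  1.41626516e+00
 -1.97008449e-04  1.94594767e+00] 0.08558706896513159
wrist sleeve [(array([ 0.2441, -0.3889,  0.1519]), 0.75)]
wrist screw_top [(array([ 0.2713, -0.3769,  0.1252]), 0.86)]
wrist fixture [(array([ 0.2698, -0.3771, -0.001 ]), 0.78)]
top sleeve []
top screw_top []
top fixture []
scene sleeve [(array([ 0.2439, -0.3851,  0.1519]), 0.49)]
scene screw_top [(array([ 0.2724, -0.3778,  0.1291]), 0.7)]
scene fixture [(array([ 0.2742, -0.3801,  0.0022]), 0.92)]
```

View pics/wrist2.png

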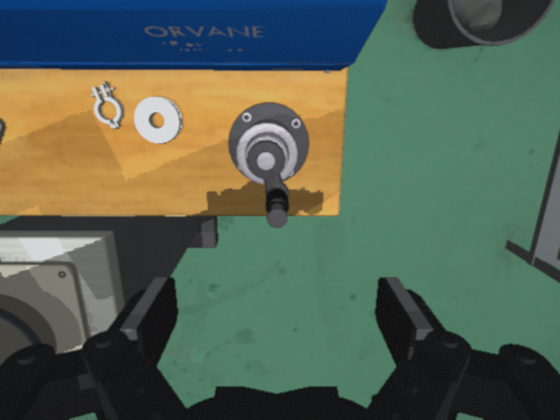

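Wrist view: sleeve/pin at (277,205), hub at (265,158), fingers straddling in y. The TCP is already over the sleeve, so I'll descend and grip.

```bash
python3 -m pendant '[{"dp":[0,0,0.025],"turn":[0,0,0]},{"dp":[0,0,0.025],"turn":[0,0,0]},{"dp":[0,0,0.025],"turn":[0,0,0]},{"dp":[0,0,0.025],"turn":[0,0,0]},{"dp":[0,0,0.024],"turn":[0,0,0]},{"dp":[0,0,0.02],"turn":[0,0,0]},{"dp":[0,0,0],"turn":[0,0,0]},{"dp":[0,0,0],"turn":[0,0,0]}]' 0 30
python3 -m pendant '[{"dp":[0,0,0],"turn":[0,0,0]},{"dp":[0,0,0],"turn":[0,0,0]},{"dp":[0,0,0],"turn":[0,0,0]},{"dp":[0,0,0],"turn":[0,0,0]},{"dp":[0,0,0],"turn":[0,0,0]},{"dp":[0,0,0],"turn":[0,0,0]},{"dp":[0,0,0],"turn":[0,0,0]},{"dp":[0,0,0],"turn":[0,0,0]}]' 1 30
cat > look.py <<'E'
import sys
from h import *
def look(c):
    Tm=T(c); im,d=cams.camera(c); out=[]
    K=np.array(cams.camera_info(c)['intrinsics'])
    for l in ['sleeve','screw_top']:
        out.append((l,[(w(Tm,r['centre']),round(r['p'],2)) for r in finder.pinpoint(l,c)[:1]]))
    m=[r for r in finder.regions_of('screw_top',c)][:1]
    if m:
        vv,uu=np.nonzero(m[0]['pixels']&(d>0)); z=d[vv,uu]
        P=(np.linalg.inv(K)@np.c_[uu,vv,np.ones(len(uu))].T*z).T
        P=P@Tm[:3,:3].T+Tm[:3,3]
        out.append(('hub z pcts',np.percentile(P[:,2],[25,50,75,90]).round(4)))
        h,e=np.histogram(P[:,2],np.arange(0.08,0.2,0.002)); out.append([(round(float(e[i]),3),int(h[i])) for i in np.argsort(-h)[:5]])
    print(c,out); return im,d
for c in sys.argv[2:]:
    im,d=look(c); cv2.imwrite(f'pics/{c}_{sys.argv[1]}.png',im)
o=manip.get_obs();print(o['time_s'],o['tcp_pos'].round(4),o['force'],o['width'],o['grip_force'])
E
python3 look.py a wrist scene
```

```text
time_s: 3.0
tcp_pos: [0.2433, -0.3879, 0.1377]
ee_rot: [1.0, 0.0, -0.0, -0.0]
force: [0.0, -0.4, 0.1]
width: 0.0851
grip_force: 0.0
time_s: 3.8
tcp_pos: [0.2432, -0.3879, 0.1375]
ee_rot: [1.0, 0.0, -0.0, 0.0]
force: [-1.3, -0.3, 4.0]
width: 0.0168
grip_force: 30.3
wrist [('sleeve', [(array([ 0.2467, -0.3889,  0.1517]), 0.7)]), ('screw_top', [(array([ 0.2731, -0.3789,  0.1237]), 0.57)]), ('hub z pcts', array([0.1235, 0.1265, 0.1662, 0.1909])), [(0.124, 1864), (0.122, 1795), (0.19, 1359), (0.126, 806), (0.166, 516)]]
scene [('sleeve', [(array([ 0.245 , -0.3852,  0.1534]), 0.57)]), ('screw_top', [(array([ 0.2764, -0.3794,  0.1328]), 0.76)]), ('hub z pcts', array([0.1069, 0.121 , 0.1266, 0.1314])), [(0.126, 88), (0.124, 73), (0.128, 44), (0.106, 43), (0.092, 39)]]
4.2 [ 0.2432 -0.3879  0.1374] [-2.17867493  0.44711248  4.60748672] 0.01681667278409021 30.381658673286438
```

View pics/wrist_a.png

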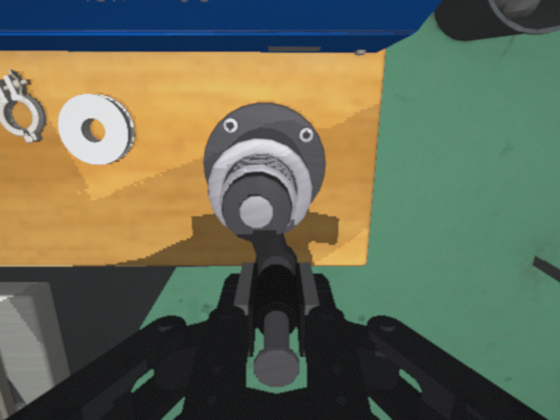

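Wrist view: the sleeve is gripped between the pads at (275,300) and the hub top is at (257,210). I'll raise the sleeve 4 mm up its pin, then work out the arc steps.

```bash
python3 -m pendant '[{"dp":[0,0,-0.002],"turn":[0,0,0]},{"dp":[0,0,-0.002],"turn":[0,0,0]},{"dp":[0,0,0],"turn":[0,0,0]}]'
cat > arc.py <<'E'
import sys,numpy as np
# arc.py cx cy r phi0 step n : tool dp (x,-y) per row
cx,cy,r,p0,s=map(float,sys.argv[1:6]);n=int(sys.argv[6])
a=np.radians(p0+s*np.arange(n+1)); P=np.c_[cx+r*np.cos(a),-(cy+r*np.sin(a))].round(4)
for i in range(n): print(round(p0+s*(i+1),1),np.diff(P,axis=0)[i].round(4).tolist())
E
python3 arc.py 0.2735 -0.379 0.032 196 7.5 32; python3 look.py b wrist
```

```text
time_s: 4.5
tcp_pos: [0.2432, -0.3877, 0.1413]
ee_rot: [1.0, 0.0, -0.0, -0.0]
force: [-1.1, -0.6, -0.3]
width: 0.0167
grip_force: 30.1
203.5 [0.0015, 0.004]
211.0 [0.0019, 0.0037]
218.5 [0.0024, 0.0034]
226.0 [0.0028, 0.0031]
233.5 [0.0032, 0.0027]
241.0 [0.0035, 0.0023]
248.5 [0.0038, 0.0018]
256.0 [0.004, 0.0012]
263.5 [0.0041, 0.0008]
271.0 [0.0042, 0.0002]
278.5 [0.0041, -0.0004]
286.0 [0.0041, -0.0008]
293.5 [0.004, -0.0015]
301.0 [0.0037, -0.0019]
308.5 [0.0034, -0.0024]
316.0 [0.0031, -0.0028]
323.5 [0.0027, -0.0032]
331.0 [0.0023, -0.0035]
338.5 [0.0018, -0.0038]
346.0 [0.0012, -0.004]
353.5 [0.0008, -0.0041]
361.0 [0.0002, -0.0042]
368.5 [-0.0004, -0.0041]
376.0 [-0.0008, -0.0041]
383.5 [-0.0015, -0.004]
391.0 [-0.0019, -0.0037]
398.5 [-0.0024, -0.0034]
406.0 [-0.0028, -0.0031]
413.5 [-0.0032, -0.0027]
421.0 [-0.0035, -0.0023]
428.5 [-0.0038, -0.0018]
436.0 [-0.004, -0.0012]
wrist [('sleeve', [(array([ 0.2445, -0.3878,  0.1575]), 0.59)]), ('screw_top', [(array([ 0.2739, -0.3783,  0.1257]), 0.65)]), ('hub z pcts', array([0.1236, 0.1264, 0.1695, 0.1909])), [(0.124, 2037), (0.122, 1507), (0.19, 1219), (0.126, 755), (0.168, 488)]]
4.7 [ 0.2432 -0.3877  0.1412] [-1.92772805  0.04959781 -0.19169185] 0.01688684125304308 30.06747990846634
```

```bash
python3 -m pendant '[{"dp":[0.0015,0.004,0],"turn":[0,0,0]},{"dp":[0.0019,0.0037,0],"turn":[0,0,0]},{"dp":[0.0024,0.0034,0],"turn":[0,0,0]},{"dp":[0.0028,0.0031,0],"turn":[0,0,0]},{"dp":[0.0032,0.0027,0],"turn":[0,0,0]},{"dp":[0.0035,0.0023,0],"turn":[0,0,0]},{"dp":[0.0038,0.0018,0],"turn":[0,0,0]},{"dp":[0.004,0.0012,0],"turn":[0,0,0]}]'
python3 look.py c wrist scene
```

```text
time_s: 5.5
tcp_pos: [0.2667, -0.4098, 0.1412]
ee_rot: [1.0, 0.001, -0.0, -0.0]
force: [-3.0, 4.8, 0.2]
width: 0.017
grip_force: 30.0
wrist [('sleeve', [(array([ 0.266 , -0.4095,  0.1545]), 0.72)]), ('screw_top', [(array([ 0.272 , -0.3777,  0.1271]), 0.57)]), ('hub z pcts', array([0.1246, 0.1279, 0.1697, 0.1923])), [(0.124, 2093), (0.192, 1257), (0.126, 845), (0.128, 700), (0.168, 544)]]
scene [('sleeve', [(array([ 0.2684, -0.408 ,  0.1591]), 0.6)]), ('screw_top', [(array([ 0.2725, -0.3786,  0.1319]), 0.55)]), ('hub z pcts', array([0.1072, 0.1213, 0.1281, 0.1352])), [(0.126, 104), (0.128, 70), (0.116, 39), (0.13, 38), (0.124, 35)]]
5.9 [ 0.267  -0.4099  0.1414] [ 3.85136848  3.59466667 -0.78694012] 0.016835925734843618 29.998588263988495
```

View pics/wrist_c.png

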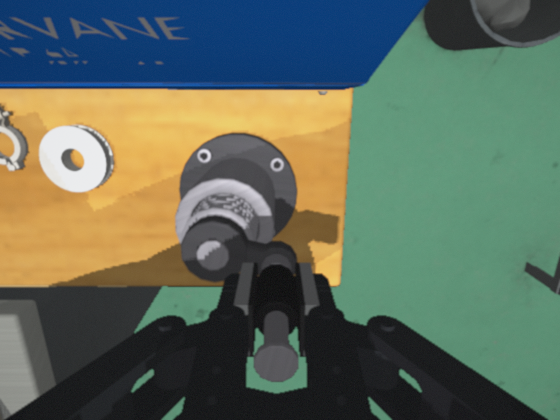

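The crank turned as planned: hub at (212,252) and pin top at (275,362), which stays between the fingers. The pin-top depth gives the lift at every angle, so I'll track that and continue.

```bash
cat > pin.py <<'E'
from h import *
Tm=T('wrist');o=manip.get_obs(); im,d=cams.camera('wrist')
K=np.array(cams.camera_info('wrist')['intrinsics'])
vv,uu=np.mgrid[345:395,258:294]; z=d[vv,uu].ravel()
P=(np.linalg.inv(K)@np.c_[uu.ravel(),vv.ravel(),np.ones(z.size)].T*z).T@Tm[:3,:3].T+Tm[:3,3]
P=P[(z>0)&(P[:,2]>0.165)]; top=np.percentile(P[:,2],90); Q=P[P[:,2]>top-.002]
print('t',o['time_s'],'pin top z',top.round(4),'xy',Q.mean(0)[:2].round(4),len(Q),'tcp',o['tcp_pos'].round(4),'F',np.round(o['force'],1),'grip',round(o['grip_force'],1))
E
python3 pin.py
python3 -m pendant '[{"dp":[0.0041,0.0008,0],"turn":[0,0,0]},{"dp":[0.0042,0.0002,0],"turn":[0,0,0]},{"dp":[0.0041,-0.0004,0],"turn":[0,0,0]},{"dp":[0.0041,-0.0008,0],"turn":[0,0,0]}]'
python3 pin.py
python3 -m pendant '[{"dp":[0.004,-0.0015,0],"turn":[0,0,0]},{"dp":[0.0037,-0.0019,0],"turn":[0,0,0]}]'
python3 pin.py
```

```text
t 5.9 pin top z 0.2125 xy [ 0.2765 -0.4098] 136 tcp [ 0.267  -0.4099  0.1414] F [ 3.9  3.6 -0.8] grip 30.0
time_s: 6.35
tcp_pos: [0.2822, -0.4096, 0.1411]
ee_rot: [1.0, 0.0, -0.001, -0.0]
force: [-5.4, 4.6, -0.5]
width: 0.017
grip_force: 30.0
t 6.35 pin top z 0.1946 xy [ 0.2833 -0.4096] 1298 tcp [ 0.2822 -0.4096  0.1411] F [-5.4  4.6 -0.5] grip 30.0
time_s: 6.6
tcp_pos: [0.2898, -0.4064, 0.1412]
ee_rot: [1.0, 0.0, -0.001, 0.0]
force: [-6.1, 2.5, -1.3]
width: 0.017
grip_force: 30.0
t 6.6 pin top z 0.1948 xy [ 0.2909 -0.4064] 1296 tcp [ 0.2898 -0.4064  0.1412] F [-6.1  2.5 -1.3] grip 30.0
```

```bash
sed -i 's/np.percentile(P\[:,2\],90)/np.percentile(P[:,2],60)/;s/P\[P\[:,2\]>top-.002\]/P[abs(P[:,2]-top)<.002]/' pin.py
python3 -m pendant '[{"dp":[0.0034,-0.0024,0],"turn":[0,0,0]},{"dp":[0.0031,-0.0028,0],"turn":[0,0,0]},{"dp":[0.0027,-0.0032,0],"turn":[0,0,0]}]' | grep force
python3 pin.py
python3 -m pendant '[{"dp":[0.0023,-0.0035,0],"turn":[0,0,0]},{"dp":[0.0018,-0.0038,0],"turn":[0,0,0]},{"dp":[0.0012,-0.004,0],"turn":[0,0,0]}]' |grep force
python3 pin.py
```

```text
force: [-5.9, 0.4, 0.0]
grip_force: 30.1
t 6.95 pin top z 0.1865 xy [ 0.2967 -0.3985] 708 tcp [ 0.2991 -0.3984  0.1413] F [-5.9  0.4  0. ] grip 30.1
force: [-6.6, -2.5, 0.7]
grip_force: 30.1
t 7.3 pin top z 0.187 xy [ 0.3022 -0.3878] 722 tcp [ 0.3046 -0.3877  0.1415] F [-6.6 -2.5  0.7] grip 30.1
```

```bash
cat >> pin.py <<'E'
h,e=np.histogram(P[:,2],np.arange(.165,.2,.001));print([(round(float(e[i]),3),int(h[i])) for i in np.argsort(-h)[:5]])
cv2.imwrite('pics/pin_%.2f.png'%o['time_s'],im)
E
python3 pin.py; ls pics; python3 look.py d scene
```

```text
t 7.35 pin top z 0.187 xy [ 0.3025 -0.387 ] 716 tcp [ 0.3048 -0.387   0.1415] F [-3.5  0.6 -0.1] grip 30.1
[(0.186, 454), (0.187, 193), (0.185, 63), (0.188, 6), (0.165, 0)]
pin_7.35.png
scene.png
scene2.png
scene_a.png
scene_c.png
top.png
top2.png
wrist2.png
wrist_a.png
wrist_b.png
wrist_c.png
scene [('sleeve', [(array([ 0.3038, -0.3883,  0.1582]), 0.56)]), ('screw_top', [(array([ 0.2765, -0.3776,  0.1258]), 0.94)]), ('hub z pcts', array([0.1043, 0.1191, 0.1233, 0.1465])), [(0.12, 91), (0.122, 61), (0.124, 38), (0.102, 37), (0.118, 37)]]
7.6 [ 0.3048 -0.387   0.1413] [-6.00029057 -0.38559927 -0.08699478] 0.017012180393064336 30.06600022315979
```

The drop is confirmed: pin top went from 0.1948 to 0.1865, and the hub is also lower in the scene depth. It happened at about phi = 312°. The target is phi ≈ -48° and a pin top of about 0.179. Now I'll wind forward.

```bash
python3 arc.py 0.2735 -0.379 0.032 346 -10 40
```

```text
336.0 [-0.0018, 0.0053]
326.0 [-0.0027, 0.0049]
316.0 [-0.0035, 0.0043]
306.0 [-0.0042, 0.0037]
296.0 [-0.0048, 0.0029]
286.0 [-0.0052, 0.002]
276.0 [-0.0055, 0.001]
266.0 [-0.0055, 0.0001]
256.0 [-0.0055, -0.0009]
246.0 [-0.0053, -0.0018]
236.0 [-0.0049, -0.0027]
226.0 [-0.0043, -0.0035]
216.0 [-0.0037, -0.0042]
206.0 [-0.0029, -0.0048]
196.0 [-0.002, -0.0052]
186.0 [-0.001, -0.0055]
176.0 [-0.0001, -0.0055]
166.0 [0.0009, -0.0055]
156.0 [0.0018, -0.0053]
146.0 [0.0027, -0.0049]
136.0 [0.0035, -0.0043]
126.0 [0.0042, -0.0037]
116.0 [0.0048, -0.0029]
106.0 [0.0052, -0.002]
96.0 [0.0055, -0.001]
86.0 [0.0055, -0.0001]
76.0 [0.0055, 0.0009]
66.0 [0.0053, 0.0018]
56.0 [0.0049, 0.0027]
46.0 [0.0043, 0.0035]
36.0 [0.0037, 0.0042]
26.0 [0.0029, 0.0048]
16.0 [0.002, 0.0052]
6.0 [0.001, 0.0055]
-4.0 [0.0001, 0.0055]
-14.0 [-0.0009, 0.0055]
-24.0 [-0.0018, 0.0053]
-34.0 [-0.0027, 0.0049]
-44.0 [-0.0035, 0.0043]
-54.0 [-0.0042, 0.0037]
```

```bash
python3 -m pendant '[{"dp":[-0.0018,0.0053,0],"turn":[0,0,0]},{"dp":[-0.0027,0.0049,0],"turn":[0,0,0]},{"dp":[-0.0035,0.0043,0],"turn":[0,0,0]},{"dp":[-0.0042,0.0037,0],"turn":[0,0,0]}]' | grep force
python3 pin.py
python3 -m pendant '[{"dp":[-0.0048,0.0029,0],"turn":[0,0,0]},{"dp":[-0.0052,0.002,0],"turn":[0,0,0]},{"dp":[-0.0055,0.001,0],"turn":[0,0,0]},{"dp":[-0.0055,0.0001,0],"turn":[0,0,0]}]' | grep force
python3 pin.py
```

```text
force: [-0.0, 6.4, -0.6]
grip_force: 30.1
t 8.0 pin top z 0.1862 xy [ 0.2907 -0.4044] 697 tcp [ 0.2931 -0.4043  0.1409] F [-0.   6.4 -0.6] grip 30.1
[(0.185, 370), (0.186, 295), (0.184, 21), (0.187, 11), (0.165, 0)]
force: [3.8, 5.3, -0.4]
grip_force: 30.1
t 8.45 pin top z 0.1854 xy [ 0.2698 -0.4107] 605 tcp [ 0.2726 -0.4106  0.1411] F [ 3.8  5.3 -0.4] grip 30.1
[(0.185, 301), (0.184, 278), (0.183, 15), (0.186, 11), (0.165, 0)]
```

```bash
python3 -m pendant '[{"dp":[-0.0055,-0.0009,0],"turn":[0,0,0]},{"dp":[-0.0053,-0.0018,0],"turn":[0,0,0]},{"dp":[-0.0049,-0.0027,0],"turn":[0,0,0]},{"dp":[-0.0043,-0.0035,0],"turn":[0,0,0]},{"dp":[-0.0037,-0.0042,0],"turn":[0,0,0]},{"dp":[-0.0029,-0.0048,0],"turn":[0,0,0]},{"dp":[-0.002,-0.0052,0],"turn":[0,0,0]},{"dp":[-0.001,-0.0055,0],"turn":[0,0,0]}]' | grep force
python3 pin.py
python3 -m pendant '[{"dp":[-0.0001,-0.0055,0],"turn":[0,0,0]},{"dp":[0.0009,-0.0055,0],"turn":[0,0,0]},{"dp":[0.0018,-0.0053,0],"turn":[0,0,0]},{"dp":[0.0027,-0.0049,0],"turn":[0,0,0]},{"dp":[0.0035,-0.0043,0],"turn":[0,0,0]},{"dp":[0.0042,-0.0037,0],"turn":[0,0,0]}]' | grep force
python3 pin.py
```

```text
force: [4.0, -3.1, -0.9]
grip_force: 30.1
t 9.3 pin top z 0.1836 xy [ 0.2383 -0.3825] 441 tcp [ 0.242  -0.3824  0.1415] F [ 4.  -3.1 -0.9] grip 30.1
[(0.183, 259), (0.182, 150), (0.184, 27), (0.181, 5), (0.165, 0)]
force: [-2.4, -3.1, -0.4]
grip_force: 30.1
t 9.95 pin top z 0.1823 xy [ 0.2511 -0.3527] 375 tcp [ 0.2553 -0.3524  0.1412] F [-2.4 -3.1 -0.4] grip 30.1
[(0.181, 205), (0.182, 148), (0.18, 19), (0.183, 4), (0.169, 0)]
```

```bash
python3 -m pendant '[{"dp":[0.0048,-0.0029,0],"turn":[0,0,0]},{"dp":[0.0052,-0.002,0],"turn":[0,0,0]},{"dp":[0.0055,-0.001,0],"turn":[0,0,0]},{"dp":[0.0055,-0.0001,0],"turn":[0,0,0]},{"dp":[0.0055,0.0009,0],"turn":[0,0,0]},{"dp":[0.0053,0.0018,0],"turn":[0,0,0]},{"dp":[0.0049,0.0027,0],"turn":[0,0,0]},{"dp":[0.0043,0.0035,0],"turn":[0,0,0]}]' | grep force
python3 pin.py
python3 -m pendant '[{"dp":[0.0037,0.0042,0],"turn":[0,0,0]},{"dp":[0.0029,0.0048,0],"turn":[0,0,0]},{"dp":[0.002,0.0052,0],"turn":[0,0,0]},{"dp":[0.001,0.0055,0],"turn":[0,0,0]},{"dp":[0.0001,0.0055,0],"turn":[0,0,0]},{"dp":[-0.0009,0.0055,0],"turn":[0,0,0]}]' | grep force
python3 pin.py
```

```text
force: [-3.8, 0.8, -0.1]
grip_force: 30.1
t 10.8 pin top z 0.1808 xy [ 0.2916 -0.3563] 258 tcp [ 0.2966 -0.356   0.1412] F [-3.8  0.8 -0.1] grip 30.1
[(0.18, 138), (0.179, 104), (0.181, 11), (0.178, 7), (0.169, 0)]
force: [-4.2, 4.9, -0.9]
grip_force: 30.1
t 11.45 pin top z 0.2129 xy [ 0.3145 -0.3865] 133 tcp [ 0.3049 -0.3867  0.141 ] F [-4.2  4.9 -0.9] grip 30.1
[(0.178, 108), (0.179, 53), (0.177, 11), (0.18, 1), (0.165, 0)]
```

```bash
python3 -m pendant '[{"dp":[-0.0018,0.0053,0],"turn":[0,0,0]},{"dp":[-0.0027,0.0049,0],"turn":[0,0,0]},{"dp":[-0.0035,0.0043,0],"turn":[0,0,0]},{"dp":[-0.0014,0.0013,0],"turn":[0,0,0]},{"dp":[0,0,0],"turn":[0,0,0]},{"dp":[0,0,0],"turn":[0,0,0]},{"dp":[0,0,0],"turn":[0,0,0]},{"dp":[0,0,0],"turn":[0,0,0]}]'
python3 pin.py; python3 look.py e scene; cp pics/pin_12.*.png pics/final.png
```

```text
time_s: 12.3
tcp_pos: [0.2954, -0.4023, 0.1411]
ee_rot: [1.0, 0.0, -0.0, -0.001]
force: [-4.5, 3.6, -1.3]
width: 0.0169
grip_force: 30.1
t 12.3 pin top z 0.2134 xy [ 0.3051 -0.4023] 136 tcp [ 0.2954 -0.4023  0.1411] F [-4.5  3.6 -1.3] grip 30.1
[(0.177, 66), (0.178, 52), (0.179, 5), (0.176, 3), (0.165, 0)]
scene [('sleeve', [(array([ 0.2927, -0.4007,  0.1572]), 0.64)]), ('screw_top', [(array([ 0.2752, -0.3774,  0.1169]), 0.87)]), ('hub z pcts', array([0.1015, 0.1122, 0.1156, 0.1478])), [(0.112, 124), (0.11, 48), (0.114, 45), (0.1, 42), (0.094, 34)]]
12.55 [ 0.2954 -0.4023  0.1411] [-4.22947554  3.90480536  0.43009654] 0.0168976014059453 30.09625732898712
```

View pics/final.png

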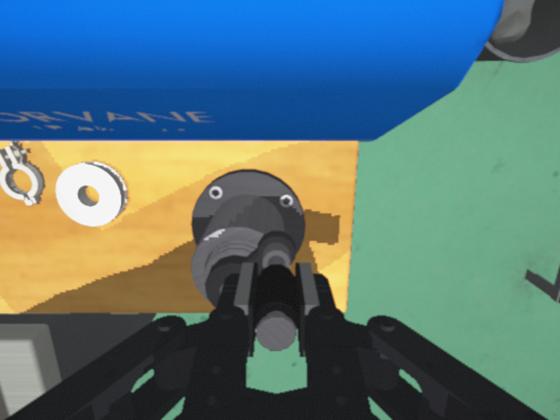

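The final view shows the sleeve still gripped at (275,300) and the pin top at (275,330), 8 mm lower than just after the drop. The ring (22,178) and spool (90,192) are where they were. I'll hand it in.

```bash
python3 -c "
from workcell import job
print(job.job_done())"
```

```text
the job is handed in; nothing more can be done
None
```

I wound the screw back until it dropped into the thread (about 0.32 turn from the start), then forward about one full turn. I handed the job in at about 12.6 s with the sleeve still gripped at 30 N and the ring and spool never approached; no verdict was returned.

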